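Pass a plaster mould into the drying box through its sprung flap

TASK

Set the oblong strapped plaster mould on the table, upright and end-on, squarely in front of the drying box's flap, then push it along the table with the wooden pusher through the one-way flap until it is wholly inside and the flap can close behind it. Draw the pusher back out so that the flap springs fully shut, and stand the pusher back on its board, lengthwise as it was. Keep the mould upright and leave the round mould, the jar and the jug alone.

Things in the scene. Friction and masses are not known exactly. Their poses are not given: they have to be found in the camera images.
- box: Drying box, fixed; the table is its floor. Origin on the table, mid-entrance, in the flap's plane; x points inwards (push direction), z up. Entrance 100 mm wide, 105 high, between posts 20 x 20 x 130 mm (x -10 to 10) under a lintel, top 130 mm up. Behind: plywood side walls 12 mm thick, fixed clear top (112 to 117 mm up), end wall with inner face at x = 275 mm. The entrance is the only way in.
- flap (a joint): Angle of the aluminium flap (94 mm wide, 95 long, 4 thick), hinged 105 mm above the table along the top of the entrance; lower edge 10 mm above the table when shut. 0 = shut; grows to 1.5 as the edge swings into the box; cannot swing outwards. A light spring (0.025 N m shut, 0.085 wide open) shuts it. Anything within 95 mm behind the entrance props it open.
- mould: Oblong block of white plaster in two halves held by two dark straps, with a dark round pouring mouth on top: 100 mm long (x), 64 mm wide (y), 60 mm high, about 0.45 kg. Origin at the middle of its underside. Its two ends are alike.
- pusher: Wooden pusher: a plain block 180 mm long (x), 50 mm wide, 55 mm high, with a dark upright square handle 30 x 30 mm that rises from the block's top to 140 mm above its underside. Origin at the middle of the block's underside; x points to the nose (the pushing end), the handle stands 60 mm behind the origin. About 0.32 kg.
- pusher_nose (a point): Middle of the pusher's flat nose, 90 mm ahead of its origin and 30 mm above its underside.
- pusher_handle (a point): Point to grip in the pusher's handle: on its axis, 110 mm above the pusher's underside.
- board: Flat dark wooden board, fixed on the table, 230 mm (x) by 110 mm (y), 12 mm thick, where the pusher lives. Origin at the middle of its underside, so its top is 12 mm above.
- dish_mould: Bystander: round white plaster dish mould, 100 mm across, 42 mm high. Origin at the middle of its underside.
- glaze_jar: Bystander: white glaze jar, 68 mm across, 85 mm high. Origin at the middle of its underside.
- jug: Bystander: clay-coloured jug, 90 mm across, 120 mm high, handle to its y. Origin at the middle of its underside.
Mind the look-alikes: they are no part of the job. Leave any green look-alike of the mould alone. There is more than one size of the pusher; the one meant has the size given above.

How it is judged:
On the way, in this order (a step that is already met when the one before it is completed fails the run):
1. the mould stands on the table in front of the flap, lined up with the entrance, let go (x of mould in the frame of box between -0.26 and -0.045 m and y of mould in the frame of box between -0.03 and 0.03 m and angle between the x axis of mould and the x axis of box, either way round below 0.3 rad and height (world z) of mould below 0.01 m and angle between mould's own z axis and vertical below 0.1 rad and contact force between the fingers and mould below 0.2 N), for 0.2 s.
2. the mould, on the table and with the pusher's nose behind it, passes under the flap and swings it inwards (x of mould in the frame of box between -0.02 and 0.12 m and value of joint flap above 0.6 rad and height (world z) of mould below 0.01 m and horizontal distance between pusher_nose and mould below 0.085 m), for 0.05 s.
3. the mould is wholly inside, the pusher is out and the flap has sprung shut (x of mould in the frame of box between 0.11 and 0.24 m and y of mould in the frame of box between -0.03 and 0.03 m and height (world z) of mould below 0.01 m and angle between mould's own z axis and vertical below 0.1 rad and value of joint flap below 0.07 rad and x of pusher_nose in the frame of box below -0.005 m), for 0.2 s.
At the end, for the whole second after the job is handed in: Mould at rest upright on the table in the box, centre 110 to 240 mm behind the entrance, within 30 mm of the middle; flap shut (under 0.07 rad); pusher at rest, upright on its board, within 60 mm along and 40 mm across of its middle and 0.4 rad of its length (all of step 3 and x of pusher in the frame of board between -0.06 and 0.06 m and y of pusher in the frame of board between -0.04 and 0.04 m and z of pusher in the frame of board between 0.007 and 0.018 m and angle between pusher's own z axis and vertical below 0.08 rad and angle between the x axis of pusher and the x axis of board, either way round below 0.4 rad and linear speed of each of mould, pusher below 0.02 m/s); the robot touches nothing.
It fails at once if the mould is tipped over (more than 0.6 rad) (angle between mould's own z axis and vertical above 0.6 rad).
It fails at once if the dish mould is pushed aside (more than 25 mm) (distance of dish_mould from where it was at the start of the episode above 0.025 m).
It fails at once if the glaze jar is pushed aside (more than 25 mm) (distance of glaze_jar from where it was at the start of the episode above 0.025 m).
It fails at once if the jug is pushed aside (more than 25 mm) (distance of jug from where it was at the start of the episode above 0.025 m).
It also fails if it takes over 72 s, if anything falls off the work surface, if the arm or the gripper's body presses on something with over 40 N, if the wrist force passes 120 N, or if a joint passes its speed limit or range.

ROBOT

A 7-joint arm with a two-finger parallel gripper is mounted at the origin on the work surface. World frame = base frame: x ahead of the robot, y to its left, z up, the work surface at z = 0. Lengths are in m, angles in rad, forces in N, time in s.
With the tool pointing down it reaches from about 0.425 to 0.95 m from the base axis. Payload 16.7 kg.
Tool frame: the origin (TCP) lies at the centre of the arm's flange, where the gripper is bolted on; the fingertips stand 199 mm ahead of it and the grasp point (between the pads) lies 180 mm ahead of it; z points along the fingers, y is the line along which they close (so a half turn about z gives the same grasp; the last joint's range is limited). The gripper opens to 94 mm and grips with 3 to 60 N. Pads are 16 mm wide; open, the fingers measure 119 mm over their backs; the gripper's body (75 mm by 177 mm) begins 78 mm behind the grasp point.
Start: joints at [-1.452, 0.426, 0.074, 1.606, -0.034, 1.111, -0.067], TCP at [0.179, 0.651, 0.405] pointing down, gripper open.
Joint ranges: [-2.85, 2.85], [-0.5, 2.14], [-1.23, 1.37], [0.21, 2.46], [-1.02, 4.16], [0.16, 2.05], [-2.73, 2.73]. Speed limits (rad/s): [1.89, 1.89, 2.39, 2.39, 3.01, 3.01, 3.01].

INTERFACE

Orientations are given as a unit quaternion [w, x, y, z].
In Python, from bench import r gives the robot as it stands.
- The arm moves only by the shell command python3 -m jog 'ROWS' [FORCE]. ROWS is JSON, a list that holds one entry, the list of rows, each a list of 7 numbers: the closure in counts, from 0 (fully open) to 255 (shut), then the shift along the tool's x, y, z in cm, then the turn, a rotation vector about the tool's x, y, z in degrees. A call has 1 to 20 rows; each row shifts and turns the commanded pose from where the row before left it, along the tool's axes as they then stand; what a row does not reach is not made up. A row lasts 1/8 s, in which the tool goes at most 62.5 mm and 10.7 degrees, less where a joint would pass 70% of its speed; a pose out of reach is approached as far as the arm can. A call with a gripper value outside its range is refused whole. The fingers move at their own pace and stop on an object; FORCE is the grip in N (left out, the last holds). Time passes only in rows, so rows that do not move let the fingers close. It gives the time, the measured TCP pose, the force, the opening and the grip force at its end, in the units of the state.
- r.observe(): the state, without advancing time (a new reading comes with each control period).
- r.camera(name): name is "scene" or "side" or "wrist"; returns a dict with "pixels" (400x640x3 uint8, red, green, blue), "K" (3x3 intrinsics, pixels), "k1" (the pictures are not rectified: a ray, as slopes to the right and down, at radius r is drawn at 1 + k1 r^2 times it, then the intrinsics apply), "R" (3x3) and "t" (3): a world point X has camera coordinates R X + t. Camera axes: x right, y down, z forward; pixel columns grow to the right and rows downward; lengths in m; the calibration is good to about 2 mm. A picture is of the moment at which its call begins. There is no depth.
- r.hand_in(): hands the job in; it is judged then, once.
The state is a dict: "t": time; "q": joint angles; "joint_velocities": joint speeds; "tau": joint torques, N m; "position": TCP position; "tool_rot": TCP orientation; "contact_force": force on the tool from outside, world axes, zero at the start; "ft_torque": the same for the moment, N m; "width": finger opening in m; "grip_force": force on a finger pad.
Only numpy, scipy, OpenCV 4.12 (cv2) and the standard library are available. Lean on these libraries where they do the work, as an engineer would, in place of code of your own. Each camera call takes 0.05 s, during which the arm holds its last target. There are 200 camera calls.

## Working session

There is one attempt and no reset: what is moved stays moved. The work goes in short steps, Python scripts to look and compute and a shell command to move; the robot and the scene stay as the last step left them, time stands still between calls to the robot, and variables do not carry over. Pictures are saved under pics/ and viewed, at most 14 in all, crops included, and the job is handed in when it is done.

```bash
ls; mkdir -p pics
cat > h.py <<'E'
import numpy as np, cv2
from bench import r
def cam(n):
    c=r.camera(n); c['D']=np.array([c['k1'],0,0,0,0.]); return c
def save(c,name,box=None,s=1):
    p=c['pixels'][:,:,::-1]
    if box: p=p[box[1]:box[3],box[0]:box[2]]
    cv2.imwrite('pics/'+name,cv2.resize(p,None,fx=s,fy=s,interpolation=cv2.INTER_CUBIC))
def onplane(c,uv,z):
    uv=np.array(uv,float).reshape(-1,1,2)
    n=cv2.undistortPoints(uv,np.array(c['K']),c['D']).reshape(-1,2)
    R=np.array(c['R']);t=np.array(c['t'])
    d=np.c_[n,np.ones(len(n))]@R; o=-R.T@t
    return o+d*((z-o[2])/d[:,2])[:,None]
def proj(c,X):
    R=np.array(c['R']);t=np.array(c['t'])
    return cv2.projectPoints(np.array(X,float).reshape(-1,3),cv2.Rodrigues(R)[0],t,np.array(c['K']),c['D'])[0].reshape(-1,2)
E
python3 - <<'E'
from h import *
a=cam('scene');b=cam('side')
save(a,'s1.png');save(b,'d1.png')
for c in(a,b):print(-np.array(c['R']).T@c['t'])
print(r.observe())
E
```

```text
pics
[1.35112787 0.27766151 1.04972269]
[-0.04512333 -0.67181748  0.92845557]
{'t': 0.1, 'q': array([-1.45249464,  0.42663978,  0.0738707 ,  1.60651851, -0.03409462,
        1.11079488, -0.06711446]), 'joint_velocities': array([-3.34360208e-04, -1.13326628e-03,  4.29943009e-04, -3.44887892e-05,
        1.48231639e-03, -1.70280730e-03, -1.85290040e-03]), 'tau': array([ 8.38350970e-03, -9.37474465e+01,  3.67684588e+00, -4.55030394e+01,
       -4.87026467e-02,  1.70230935e-02,  1.63037942e-05]), 'position': array([0.17859184, 0.65077828, 0.40407666]), 'tool_rot': array([-3.02613082e-05,  1.33530319e-01,  9.91044576e-01, -5.49586042e-04]), 'contact_force': array([-0.57565689,  0.63942994, -0.29891673]), 'ft_torque': array([-0.05430553,  0.02630662,  0.01743777]), 'grip_force': 0.0, 'width': 0.09421032326899381}
```

View pics/s1.png

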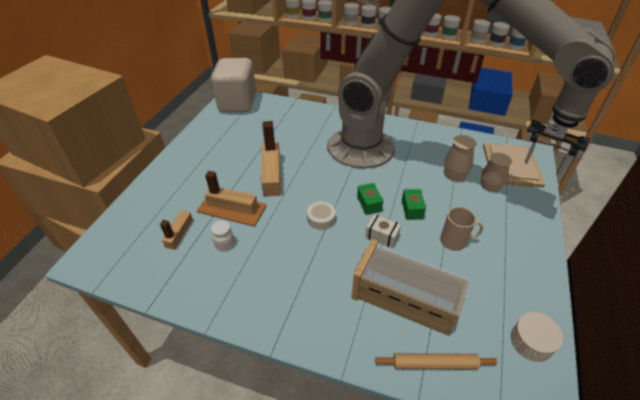

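View pics/d1.png

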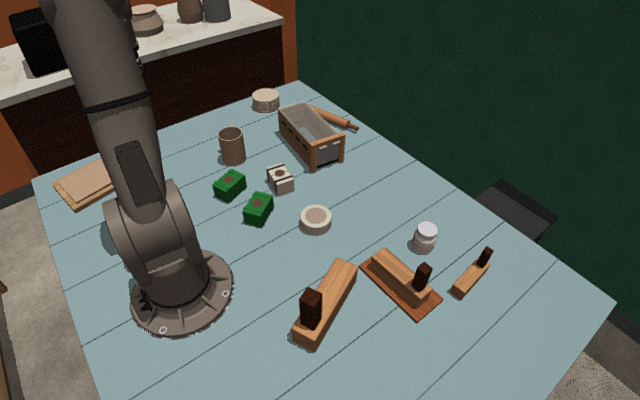

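The scene shot shows these candidates:
- **Mould:** the white strapped block at scene (383,230) / side (280,179). The green look-alikes are at scene (370,198) and (414,204).
- **Pusher:** the one on the board at scene (232,203) / side (400,277). The larger look-alike is at (271,170) and the smaller at (177,230).

The box entrance faces left in the scene view, at (362,280). Next, close crops.

Run:
```python
from h import *
a=cam('scene');b=cam('side')
def crop(c,x,y,w,h,s):return cv2.resize(c['pixels'][y:y+h,x:x+w,::-1],None,fx=s,fy=s,interpolation=cv2.INTER_CUBIC)
# top: scene box 345..475,210..330 ; side box 265..350,95..200 ; scene pusher 190..270,165..225; side pusher 355..445,240..320
A=crop(a,345,210,130,120,3);B=crop(b,260,90,135,120,3)
C=crop(a,190,165,130,60,3);D=crop(b,340,240,135,80,3)
out=np.zeros((600,800,3),np.uint8)
out[:360,:390]=A;out[:360,395:800]=B;out[360:540,:390]=C;out[360:600,395:800]=D
cv2.imwrite('pics/c1.png',out)
```

```text
(no output)
```

View pics/c1.png

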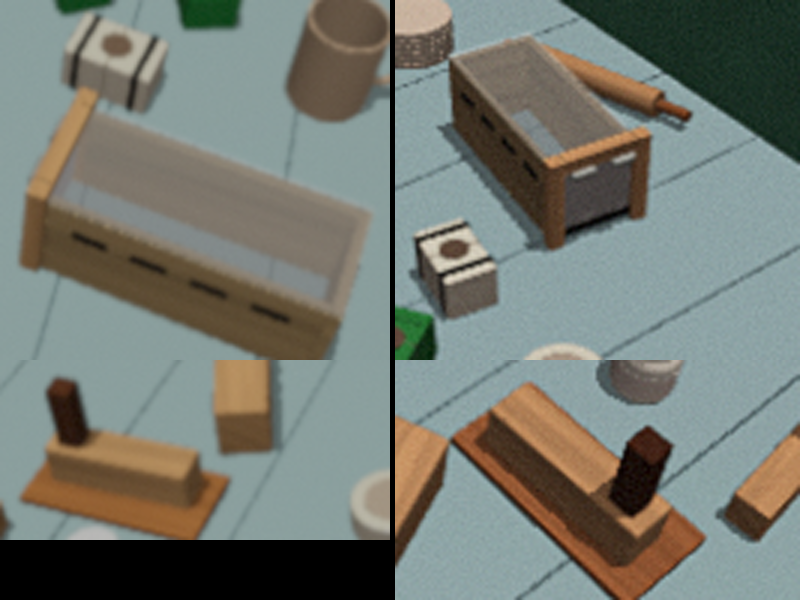

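```bash
cat > m.py <<'E'
from h import *
a=cam('scene');b=cam('side')
def px(P,p0,o):return (np.array(P,float)-p0+.5)/3-.5+np.array(o)
def show(n,X):
    print(n,np.round(X[:,:2],4).tolist(),'mean',X[:,:2].mean(0).round(4))
    for i in range(len(X)-1):
        d=X[i+1]-X[i];print('   len %.3f ang %.1f'%(np.hypot(d[0],d[1]),np.degrees(np.arctan2(d[1],d[0]))))
SB=lambda P:px(P,[395,0],[260,90]); SD=lambda P:px(P,[395,360],[340,240])
AB=lambda P:px(P,[0,0],[345,210]); AC=lambda P:px(P,[0,360],[190,165])
show('lintel side',onplane(b,SB([[547,166],[650,134]]),.13))
show('lintel scene',onplane(a,AB([[84,90],[32,188],[53,190],[100,95]]),.13))
show('posts base side',onplane(b,SB([[553,248],[649,213]]),0))
show('mould side',onplane(b,SB([[415,231],[463,220],[497,262],[444,281]]),.06))
show('mouth side',onplane(b,SB([[455,249]]),.06));show('mouth scene',onplane(a,AB([[117,45]]),.06))
show('mould scene',onplane(a,AB([[72,14],[168,47]]),.06))
show('pusher side',onplane(b,SD([[489,411],[528,383],[668,503],[622,541]]),.067))
show('handle side',onplane(b,SD([[619,455],[645,427],[672,440],[648,466]]),.152))
show('board side',onplane(b,SD([[452,438],[630,603],[705,540],[529,383]]),.012))
show('handle scene',onplane(a,AC([[50,384],[62,378],[76,383],[66,388]]),.152))
show('jug,dish,jar,green', onplane(a,[[460,230],[321,213],[222,237],[414,204],[370,198]],.05))
E
python3 m.py
```

```text
lintel side [[0.5818, 0.1792], [0.7182, 0.1566]] mean [0.65   0.1679]
   len 0.138 ang -9.4
lintel scene [[0.5911, 0.182], [0.7192, 0.1638], [0.7153, 0.1826], [0.5924, 0.1984]] mean [0.6545 0.1817]
   len 0.129 ang -8.1
   len 0.019 ang 101.7
   len 0.124 ang 172.7
posts base side [[0.5905, 0.1795], [0.7297, 0.1605]] mean [0.6601 0.17  ]
   len 0.140 ang -7.8
mould side [[0.4381, 0.2456], [0.4942, 0.2287], [0.4839, 0.1433], [0.4183, 0.1527]] mean [0.4586 0.1926]
   len 0.059 ang -16.8
   len 0.086 ang -96.9
   len 0.066 ang 171.8
mouth side [[0.458, 0.1907]] mean [0.458  0.1907]
mouth scene [[0.46, 0.1943]] mean [0.46   0.1943]
mould scene [[0.4304, 0.1363], [0.4452, 0.2481]] mean [0.4378 0.1922]
   len 0.113 ang 82.4
pusher side [[0.4621, -0.2655], [0.5142, -0.2641], [0.5197, -0.4353], [0.4594, -0.4359]] mean [ 0.4888 -0.3502]
   len 0.052 ang 1.6
   len 0.171 ang -88.2
   len 0.060 ang -179.4
handle side [[0.4666, -0.4032], [0.5049, -0.3975], [0.5129, -0.4203], [0.4776, -0.4252]] mean [ 0.4905 -0.4116]
   len 0.039 ang 8.5
   len 0.024 ang -70.5
   len 0.036 ang -172.2
board side [[0.4438, -0.2415], [0.4517, -0.4674], [0.5529, -0.4676], [0.5507, -0.2387]] mean [ 0.4998 -0.3538]
   len 0.226 ang -88.0
   len 0.101 ang -0.1
   len 0.229 ang 90.5
handle scene [[0.5017, -0.4208], [0.4882, -0.4129], [0.4909, -0.3932], [0.5021, -0.3999]] mean [ 0.4957 -0.4067]
   len 0.016 ang 149.6
   len 0.020 ang 82.2
   len 0.013 ang -30.7
jug,dish,jar,green [[0.3946, 0.4387], [0.4663, -0.0207], [0.6685, -0.2913], [0.3232, 0.2737], [0.3429, 0.1206]] mean [0.4391 0.1042]
   len 0.465 ang -81.1
   len 0.338 ang -53.2
   len 0.662 ang 121.4
   len 0.154 ang -82.7
```

Close-up check: the mould is white with two dark straps and a round mouth, and the pusher has a roughly 180 x 50 mm block on its board, so both choices match the description. The box origin is at about (0.656, 0.181) with yaw 82°. The mould is at (0.459, 0.193) with yaw about 82°, and the handle is at (0.492, -0.410). I'll move above the mould and check from the wrist camera.

```bash
python3 -m jog '[[[0,0,0,0,0,0,10.3],[0,0,0,0,0,0,10.3],[0,0,0,0,0,0,10.3],[0,0,0,0,0,0,10.3],[0,0,0,0,0,0,10.3],[0,0,0,0,0,0,10.3],[0,0,0,0,0,0,10.3],[0,0,0,0,0,0,10.5]]]' && python3 -m jog '[[[0,-3,2.4,0,0,0,0],[0,-3,2.4,0,0,0,0],[0,-3,2.4,0,0,0,0],[0,-3,2.4,0,0,0,0],[0,-3,2.4,0,0,0,0],[0,-3,2.4,0,0,0,0],[0,-3,2.4,0,0,0,0],[0,-3,2.4,0,0,0,0],[0,-3,2.4,0,0,0,0],[0,-3,2.4,0,0,0,0],[0,-3,2.5,0,0,0,0],[0,-3,2.5,0,0,0,0],[0,-3,2.5,0,0,0,0],[0,-2.5,2.5,0,0,0,0],[0,0,0,0,0,0,0]]]'
python3 - <<'E'
from h import *
c=cam('wrist');save(c,'w1.png');print(r.observe()['q'])
cv2.imwrite('/dev/null.png',c['pixels']) if 0 else None
g=c['pixels'].astype(int)
print(proj(c,[[.459,.193,.06],[.656,.181,0]]))
np.savez('w1.npz',**{k:np.array(v) for k,v in c.items()})
E
```

```text
t: 1.3
position: [0.1786, 0.6509, 0.4046]
tool_rot: [0.0, 0.756, 0.654, -0.0]
contact_force: [-0.2, 0.1, -0.2]
width: 0.094
grip_force: 0.0
t: 3.18
position: [0.459, 0.1908, 0.4049]
tool_rot: [0.0, 0.756, 0.655, 0.0]
contact_force: [0.4, -0.6, 0.5]
width: 0.0942
grip_force: 0.0
[-1.11957382  0.14403226  0.66063375  2.02604968 -0.10453206  1.00398614
 -0.54847785]
[[320.02808199 182.94090514]
 [499.37599737 157.43419114]]
```

View pics/w1.png

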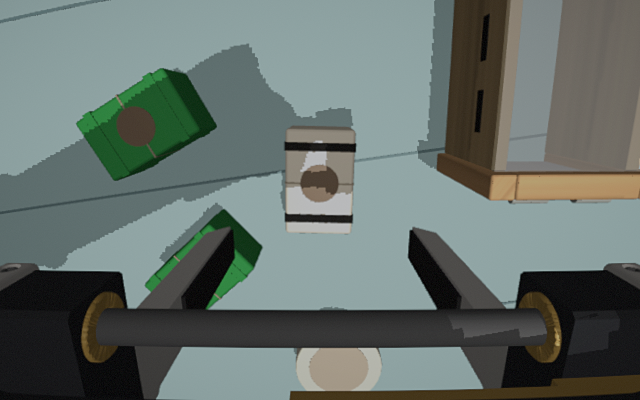

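Wrist view: the mould is centred at about (320,181) with its sides vertical in the picture, so it lines up with the tool. The lintel's outer corner is at about (491,199), and its edge is horizontal to about (640,198). Next I'll refine the box pose and descend.

```bash
python3 - <<'E'
from h import *
c=dict(np.load('w1.npz'))
print(onplane(c,[[491,199],[638,199],[490,175]],.13).round(4), onplane(c,[[437,165]],0).round(4))
m=onplane(c,[[286,130],[286,232],[352,232],[355,130]],.06);print(m.round(4),m.mean(0))
g=cv2.cvtColor(c['pixels'],cv2.COLOR_RGB2GRAY)
print(g[180:215:1,560].tolist()); print(g[180:215,620].tolist(),g[180:215,500].tolist())
E
python3 -m jog '[[[0,0.2,0,3,0,0,0],[0,0,0,4,0,0,0],[0,0,0,4,0,0,0],[0,0,0,4,0,0,0],[0,0,0,3,0,0,0],[0,0,0,1,0,0,0],[0,0,0,0,0,0,0],[255,0,0,0,0,0,0],[255,0,0,0,0,0,0],[255,0,0,0,0,0,0],[255,0,0,0,0,0,0],[255,0,0,0,0,0,0],[255,0,0,0,0,0,0]]]' 20
```

```text
[[0.5859 0.1775 0.13  ]
 [0.7022 0.1608 0.13  ]
 [0.5856 0.196  0.13  ]] [[0.5867 0.1822 0.    ]]
[[0.4357 0.2455 0.06  ]
 [0.4196 0.1498 0.06  ]
 [0.4826 0.1408 0.06  ]
 [0.497  0.2367 0.06  ]] [0.45873944 0.19318862 0.06      ]
[158, 157, 157, 157, 155, 155, 154, 154, 151, 153, 152, 154, 153, 152, 152, 151, 148, 145, 134, 126, 143, 158, 159, 158, 158, 157, 158, 158, 158, 157, 157, 158, 158, 157, 158]
[153, 153, 152, 151, 151, 150, 149, 148, 148, 149, 148, 148, 148, 148, 147, 145, 141, 134, 119, 136, 156, 156, 156, 155, 155, 154, 155, 155, 156, 156, 155, 155, 155, 154, 155] [155, 155, 156, 157, 157, 157, 156, 157, 157, 157, 156, 154, 154, 154, 155, 156, 155, 156, 150, 135, 144, 160, 160, 160, 159, 159, 159, 159, 159, 159, 159, 159, 159, 158, 160]
t: 4.85
position: [0.4584, 0.195, 0.2151]
tool_rot: [-0.0, 0.754, 0.656, 0.0]
contact_force: [-1.9, 1.0, 8.9]
width: 0.0642
grip_force: 19.9
```

```bash
python3 -m jog '[[[255,0,0,-2,0,0,0],[255,0,0,-2,0,0,0],[255,0,0,-2,0,0,0],[255,-2,0,0,0,0,0],[255,-3,0,0,0,0,0],[255,-3,1,0,0,0,0],[255,-2,3,0,0,0,0],[255,-1,3,0,0,0,0],[255,0,4,0,0,0,0],[255,0,4,0,0,0,0],[255,0,3,0,0,0,0],[255,0,1.9,0,0,0,0],[255,0,0,0,0,0,0],[255,0,0,2,0,0,0],[255,0,0,2,0,0,0],[255,0,0,1,0,0,0],[255,0,0,0.5,0,0,0],[255,0,0,0.4,0,0,0],[255,0,0,0,0,0,0]]]'
python3 - <<'E'
from h import *
a=cam('scene');save(a,'s2.png',(300,170,480,320),3)
E
```

```text
t: 7.22
position: [0.6402, 0.0584, 0.2158]
tool_rot: [0.0, 0.754, 0.656, 0.0]
contact_force: [0.3, 0.4, -4.8]
width: 0.0641
grip_force: 19.9
```

View pics/s2.png

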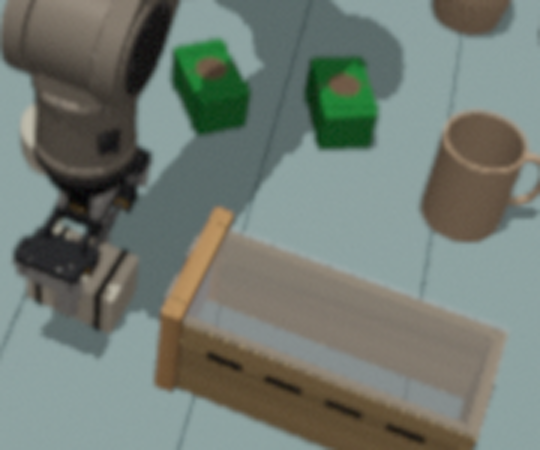

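The mould is held just off the table in front of the entrance, lined up with it (crop at about (85,290), with the post at (170,340)). I'll release it, lift, and go above the handle.

```bash
python3 -m jog '[[[255,0,0,0.06,0,0,0],[0,0,0,0,0,0,0],[0,0,0,0,0,0,0],[0,0,0,0,0,0,0],[0,0,0,0,0,0,0],[0,0,0,0,0,0,0],[0,0,0,-3,0,0,0],[0,0,0,-4,0,0,0],[0,0,0,-5,0,0,0],[0,0,0,-5,0,0,0],[0,0,0,-3.5,0,0,0]]]' && python3 -m jog '[[[0,-4,-0.7,0,0,0,0],[0,-4,-0.7,0,0,0,0],[0,-4,-0.7,0,0,0,0],[0,-4,-0.7,0,0,0,0],[0,-4,-0.7,0,0,0,0],[0,-4,-0.7,0,0,0,0],[0,-4,-0.7,0,0,0,0],[0,-4,-0.7,0,0,0,0],[0,-4,-0.7,0,0,0,0],[0,-4,-0.7,0,0,0,0],[0,-4,-0.7,0,0,0,0],[0,-4,-0.6,0,0,0,0],[0,0,0,0,0,0,-4.5],[0,0,0,0,0,0,-4.5],[0,0,0,0,0,0,0]]]'
python3 - <<'E'
from h import *
c=cam('wrist');save(c,'w2.png');print(r.observe()['q'])
print(proj(c,[[.491,-.410,.152],[.491,-.26,.067],[.5,-.354,.012]]))
np.savez('w2.npz',**{k:np.array(v) for k,v in c.items()})
E
```

```text
t: 8.65
position: [0.6401, 0.0582, 0.4225]
tool_rot: [0.0, 0.754, 0.656, 0.001]
contact_force: [0.6, 0.6, -0.2]
width: 0.0939
grip_force: 0.0
t: 10.52
position: [0.4914, -0.4057, 0.4201]
tool_rot: [-0.0, 0.701, 0.713, 0.0]
contact_force: [0.9, -0.1, -0.3]
width: 0.0936
grip_force: 0.0
[ 0.05309865  0.42452739  0.72399933  1.7088199  -0.30733175  1.12526432
  0.88374252]
[[319.90102788 213.67527621]
 [323.18673934  18.74148437]
 [329.58219244 125.65992869]]
```

View pics/w2.png

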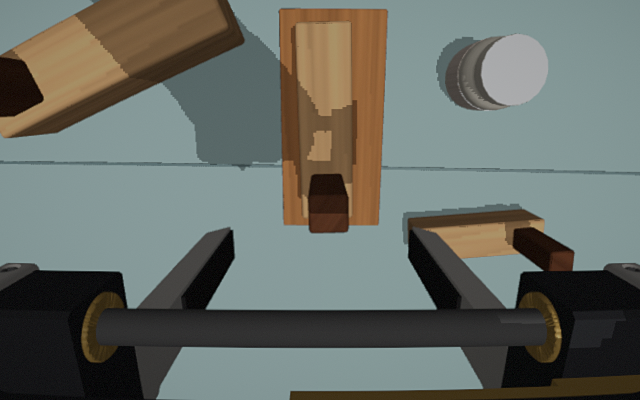

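Run:
```python
from h import *
c=dict(np.load('w2.npz'))
b=onplane(c,[[280,10],[387,10],[379,224],[284,224]],.012);print('board',b.round(4).tolist(),b.mean(0))
p=onplane(c,[[297,23],[351,23]],.067);print('nose',p.round(4).tolist(),p.mean(0))
h=onplane(c,[[309,205],[349,205],[349,232],[309,232]],.152);print('handle',h.round(4).tolist(),h.mean(0))
save(c,'w2c.png',(260,0,410,250),2.4)
```

```text
board [[0.4476, -0.2401, 0.012], [0.5551, -0.2379, 0.012], [0.5593, -0.4637, 0.012], [0.4504, -0.4656, 0.012]] [ 0.50309256 -0.3518313   0.012     ]
nose [[0.4684, -0.2638, 0.067], [0.5152, -0.263, 0.067]] [ 0.49177231 -0.26340533  0.067     ]
handle [[0.483, -0.4036, 0.152], [0.5119, -0.4031, 0.152], [0.5127, -0.4237, 0.152], [0.4832, -0.4242, 0.152]] [ 0.49769837 -0.41365869  0.152     ]
```

View pics/w2c.png

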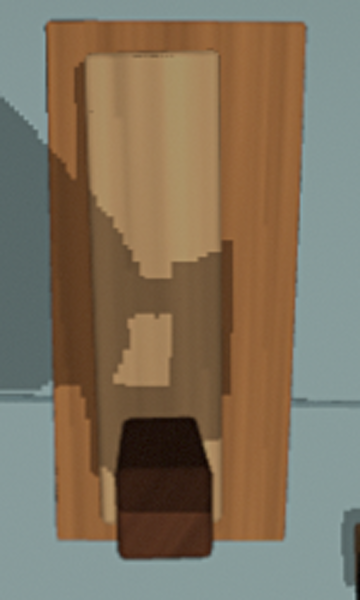

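The crop shows the handle top spanning pixels (309–349, 195–232), centred at world (0.4975, -0.410). The pusher's yaw is about 92° and the board centre is about (0.503, -0.352). I'll grip it here.

```bash
python3 -m jog '[[[0,-0.42,0.6,0,0,0,-1.3],[0,0,0,3,0,0,0],[0,0,0,4,0,0,0],[0,0,0,3,0,0,0],[0,0,0,1.8,0,0,0],[0,0,0,0,0,0,0],[255,0,0,0,0,0,0],[255,0,0,0,0,0,0],[255,0,0,0,0,0,0],[255,0,0,0,0,0,0],[255,0,0,0,0,0,0],[255,0,0,0,0,0,0],[255,0,0,0,0,0,0],[255,0,0,0,0,0,0],[255,0,0,0,0,0,0]]]' 45
python3 - <<'E'
from bench import r
o=r.observe();print(o['position'],o['tool_rot'],o['ft_torque'],o['contact_force'])
E
```

```text
t: 12.45
position: [0.4976, -0.4096, 0.302]
tool_rot: [-0.0, 0.692, 0.721, -0.0]
contact_force: [-0.4, -1.9, -1.4]
width: 0.0297
grip_force: 45.0
[ 0.49758407 -0.4096103   0.30201195] [-7.79310806e-05  6.92466071e-01  7.21450435e-01 -7.36763881e-05] [-0.18710086  0.17330415  0.02002995] [-0.35381393 -1.86472367 -1.38233798]
```

```bash
python3 -m jog '[[[255,0,0,-1,0,0,0],[255,0,0,-2,0,0,0],[255,0,0,-3,0,0,0],[255,0,0,0,0,0,3],[255,0,0,0,0,0,4.3],[255,0,0,0,0,0,3],[255,2,0.6,0,0,0,0],[255,3,0.9,0,0,0,0],[255,3.5,1.05,0,0,0,0],[255,4,1.2,0,0,0,0],[255,4,1.2,0,0,0,0],[255,3.5,1.05,0,0,0,0],[255,3,0.9,0,0,0,0],[255,2.35,0.7,0,0,0,0],[255,0,0,2,0,0,0],[255,0,0,2,0,0,0],[255,0,0,2,0,0,0],[255,0,0,0.6,0,0,0],[255,0,0,0.3,0,0,0],[255,0,0,0,0,0,0]]]'
python3 - <<'E'
from h import *
a=cam('scene');b=cam('side')
A=cv2.resize(a['pixels'][170:330,270:450,::-1],None,fx=2.2,fy=2.2);B=cv2.resize(b['pixels'][110:290,260:440,::-1],None,fx=2.2,fy=2.2)
o=np.zeros((400,800,3),np.uint8);o[:A.shape[0],:A.shape[1]]=A;o[:B.shape[0],400:400+B.shape[1]]=B
cv2.imwrite('pics/p1.png',o);print(r.observe()['contact_force'])
E
```

```text
t: 14.95
position: [0.608, -0.1693, 0.2933]
tool_rot: [0.0, 0.755, 0.656, 0.0]
contact_force: [0.0, -0.5, -2.1]
width: 0.0298
grip_force: 45.0
[-0.7471607  -0.53716888 -2.93073377]
```

View pics/p1.png

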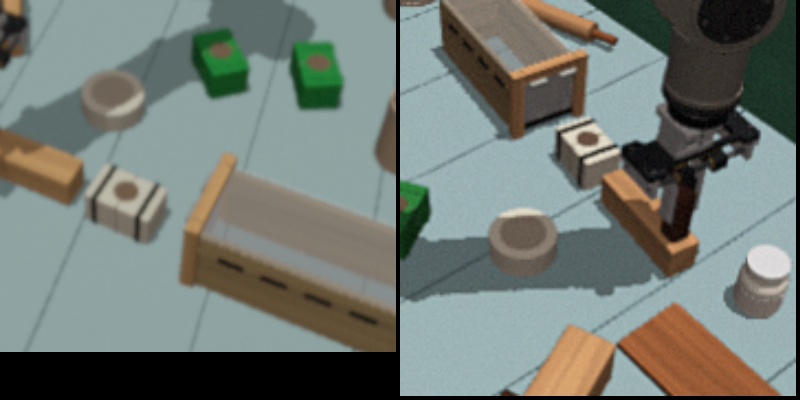

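Both views show the pusher's nose just behind the mould, with mould, pusher and entrance in one line. Now I'll push.

```bash
python3 -m jog '[[[255,1,0,0,0,0,0],[255,1,0,0,0,0,0],[255,0.7,0,0,0,0,0],[255,0.6,0,0,0,0,0],[255,0.7,0,0,0,0,0],[255,1,0,0,0,0,0],[255,1,0,0,0,0,0],[255,1,0,0,0,0,0],[255,1,0,0,0,0,0],[255,1,0,0,0,0,0],[255,1,0,0,0,0,0],[255,1,0,0,0,0,0],[255,1,0,0,0,0,0],[255,1,0,0,0,0,0],[255,1,0,0,0,0,0],[255,1,0,0,0,0,0],[255,0,0,0,0,0,0]]]'
python3 - <<'E'
from h import *
a=cam('scene');b=cam('side')
A=cv2.resize(a['pixels'][190:340,320:480,::-1],None,fx=2.5,fy=2.5);B=cv2.resize(b['pixels'][90:250,250:410,::-1],None,fx=2.5,fy=2.5)
o=np.zeros((400,800,3),np.uint8);o[:A.shape[0],:A.shape[1]]=A;o[:B.shape[0],400:400+B.shape[1]]=B
cv2.imwrite('pics/p2.png',o);print(r.observe()['contact_force'])
E
```

```text
t: 17.18
position: [0.6288, -0.0192, 0.2929]
tool_rot: [-0.0, 0.754, 0.657, 0.0]
contact_force: [-0.4, -0.3, -3.2]
width: 0.0297
grip_force: 45.0
[ 0.18128233 -0.18180148 -2.1344205 ]
```

View pics/p2.png

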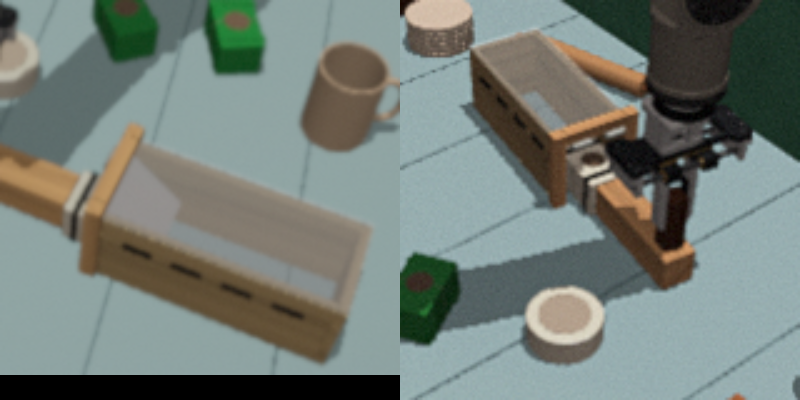

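The mould is entering centrally with the flap swung in (crop (75,205) left and (590,170) right). I'll push the remaining 16.3 cm.

```bash
python3 -m jog '[[[255,1,0,0,0,0,0],[255,1,0,0,0,0,0],[255,1,0,0,0,0,0],[255,1,0,0,0,0,0],[255,1,0,0,0,0,0],[255,1,0,0,0,0,0],[255,1,0,0,0,0,0],[255,1,0,0,0,0,0],[255,1,0,0,0,0,0],[255,1,0,0,0,0,0],[255,1,0,0,0,0,0],[255,1,0,0,0,0,0],[255,1,0,0,0,0,0],[255,1,0,0,0,0,0],[255,0.8,0,0,0,0,0],[255,0.7,0,0,0,0,0],[255,0.5,0,0,0,0,0],[255,0.3,0,0,0,0,0],[255,0,0,0,0,0,0]]]'
python3 - <<'E'
from h import *
a=cam('scene');b=cam('side')
A=cv2.resize(a['pixels'][190:340,320:480,::-1],None,fx=2.5,fy=2.5);B=cv2.resize(b['pixels'][90:250,250:410,::-1],None,fx=2.5,fy=2.5)
o=np.zeros((400,800,3),np.uint8);o[:A.shape[0],:A.shape[1]]=A;o[:B.shape[0],400:400+B.shape[1]]=B
cv2.imwrite('pics/p3.png',o)
x=np.array([.6566,.1775,0]);d=np.array([.139,.990,0]);
q=proj(a,[x+d*s+[0,0,.06] for s in(.115,.165,.215)]);print('expected top rear,mid,front in left crop',((q-[320,190])*2.5).round())
E
```

```text
t: 19.65
position: [0.6512, 0.1414, 0.293]
tool_rot: [-0.0, 0.754, 0.657, 0.0]
contact_force: [0.0, 0.9, -4.0]
width: 0.03
grip_force: 45.0
expected top rear,mid,front in left crop [[202. 237.]
 [243. 254.]
 [286. 270.]]
```

View pics/p3.png

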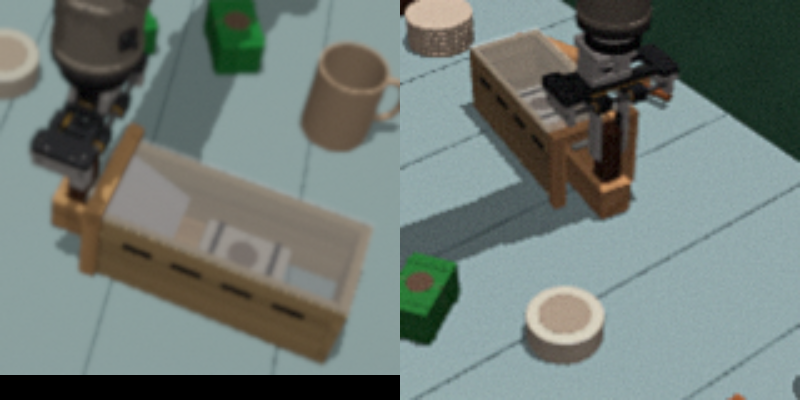

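The mouth is seen at (243,253) in the crop, where 0.165 m depth was predicted (243,254). I'll withdraw.

```bash
python3 -m jog '[[[255,-1,0,0,0,0,0],[255,-1.5,0,0,0,0,0],[255,-2,0,0,0,0,0],[255,-2,0,0,0,0,0],[255,-2,0,0,0,0,0],[255,-2,0,0,0,0,0],[255,-2,0,0,0,0,0],[255,-2,0,0,0,0,0],[255,-2,0,0,0,0,0],[255,-2,0,0,0,0,0],[255,-2,0,0,0,0,0],[255,-2,0,0,0,0,0],[255,-2,0,0,0,0,0],[255,-2,0,0,0,0,0],[255,-2,0,0,0,0,0],[255,-2,0,0,0,0,0],[255,-1,0,0,0,0,0],[255,0,0,0,0,0,0],[255,0,0,0,0,0,0]]]' && python3 -m jog '[[[255,0,0,-2,0,0,0],[255,0,0,-2,0,0,0],[255,0,0,-2,0,0,0],[255,-2.35,-0.7,0,0,0,0],[255,-3,-0.9,0,0,0,0],[255,-3.5,-1.05,0,0,0,0],[255,-4,-1.2,0,0,0,0],[255,-4,-1.2,0,0,0,0],[255,-3.5,-1.05,0,0,0,0],[255,-3,-0.9,0,0,0,0],[255,-2,-0.3,0,0,0,0],[255,0,0,0,0,0,-3],[255,0,0,0,0,0,-4.3],[255,0,0,0,0,0,-2.5],[255,0,0,0,0,0,0],[255,0,0,2,0,0,0],[255,0,0,2,0,0,0],[255,0,0,0.6,0,0,0],[255,0,0,0.4,0,0,0],[255,0,0,0,0,0,0]]]'
python3 - <<'E'
from h import *
a=cam('scene');b=cam('side')
A=cv2.resize(a['pixels'][190:340,320:480,::-1],None,fx=2.5,fy=2.5);B=cv2.resize(b['pixels'][90:330,250:490,::-1],None,fx=1.66,fy=1.66)
o=np.zeros((400,800,3),np.uint8);o[:A.shape[0],:A.shape[1]]=A;o[:B.shape[0],400:400+B.shape[1]]=B
cv2.imwrite('pics/p4.png',o);print(r.observe()['contact_force'])
E
```

```text
t: 22.12
position: [0.6079, -0.1702, 0.293]
tool_rot: [-0.0, 0.754, 0.657, 0.0]
contact_force: [-0.2, 0.2, -2.6]
width: 0.0298
grip_force: 45.0
t: 24.62
position: [0.5003, -0.4121, 0.3031]
tool_rot: [-0.0, 0.696, 0.718, -0.0]
contact_force: [0.1, -1.2, -2.7]
width: 0.0301
grip_force: 45.0
[-0.07509055  0.11833255 -2.93321615]
```

View pics/p4.png

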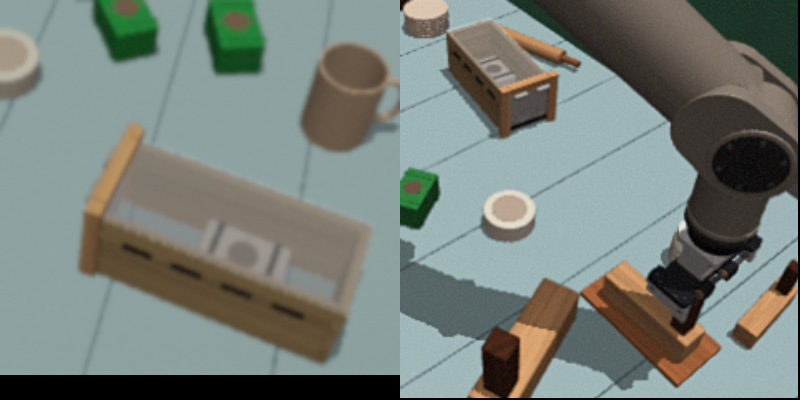

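The flap is shut, the mould sits inside, and the pusher is about 1 mm above its board. I'll lower it, release and retreat.

```bash
python3 -m jog '[[[255,0,0,0.1,0,0,0],[255,0,0,0,0,0,0],[0,0,0,0,0,0,0],[0,0,0,0,0,0,0],[0,0,0,0,0,0,0],[0,0,0,0,0,0,0],[0,0,0,0,0,0,0],[0,0,0,-2,0,0,0],[0,0,0,-3,0,0,0],[0,0,0,-4,0,0,0],[0,0,0,-4,0,0,0],[0,0,0,0,0,0,0],[0,0,0,0,0,0,0],[0,0,0,0,0,0,0]]]'
python3 - <<'E'
from h import *
c=cam('wrist')
save(c,'w3.png')
E
```

```text
t: 26.48
position: [0.5002, -0.4118, 0.4314]
tool_rot: [-0.001, 0.696, 0.718, -0.0]
contact_force: [-0.1, -0.0, -0.2]
width: 0.0942
grip_force: 0.0
```

View pics/w3.png

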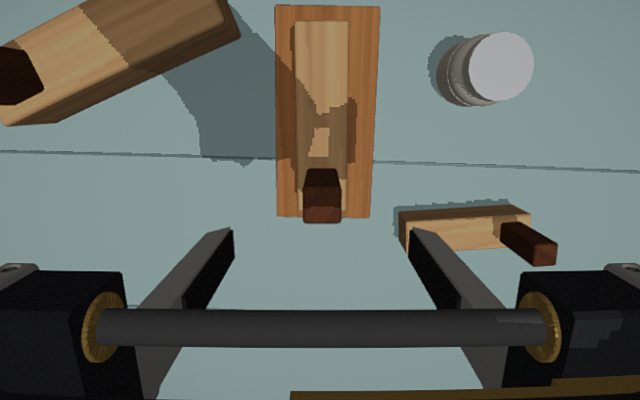

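The pusher stands on its board, aligned along it (block x 295–349, board x 276–380), and the gripper is clear.

```bash
python3 -c "
from bench import r
print(r.hand_in())"
```

```text
the job is handed in; nothing more can be done
None
```

The job is handed in, though the hand-in gave no verdict: the cameras showed the mould inside the box at about 165 mm behind the shut flap, the pusher standing lengthwise on its board, and the gripper clear, at 26.5 s of the 72 s allowed.

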